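# Slide the flat blank home under the low arch of the drilling fixture

## Robot

A 6-joint arm with a two-finger parallel gripper is mounted at the origin on the work surface. World frame = base frame: x ahead of the robot, y to its left, z up, the work surface at z = 0. Lengths are in m, angles in degrees, forces in N, time in s.
With the tool pointing down it reaches from about 0.325 to 0.775 m from the base axis. Payload 5.5 kg.
Tool frame: the origin (TCP) lies at the very end of the fingers, on their centre line; the grasp point (between the pads) lies 19 mm behind it; z points along the fingers, y is the line along which they close (so a half turn about z gives the same grasp; the last joint's range is limited). The gripper opens to 85 mm and grips with 20 to 120 N. Pads are 22 mm wide; open, the fingers measure 114 mm over their backs; the gripper's body (76 mm by 85 mm) begins 54 mm behind the grasp point. The pads swing forward as they close: fully open they stand 13 mm farther back than shut.
Start: joints at [71.866, 5.22, 70.514, -0, 104.267, -3.249], TCP at [0.154, 0.58, 0.201] pointing down, gripper open.
Joint ranges: [-164.24, 164.24], [-49.07, 125.15], [9.68, 141.18], [-86.29, 266.29], [3.28, 154.24], [-151.56, 151.56]. Speed limits (degrees/s): [147.25, 147.25, 172.46, 180, 180, 180].

## Interface

Orientations are given as [roll, pitch, yaw] about the fixed x, y, z axes, in that order (R = Rz(yaw) Ry(pitch) Rx(roll)).
In Python, from cell import manip gives the robot as it stands.
- The arm moves only by the shell command python3 -m jog 'ROWS' [FORCE]. ROWS is a JSON object of lists of equal length, an entry for each row: "hand": the gripper's target within -1 to 1 (fully open at 1, half-way at 0, shut at -1); "dp": the shift along the world's x, y, z in units of 500 mm (1.0 is 500 mm), a list of three; "turn": the turn about the world's z in units of 60 degrees (1.0 is 60 degrees). In form: {"hand": [hand, ...], "dp": [[x, y, z], ...], "turn": [turn, ...]}. A call has 1 to 20 rows; each row is the pose to reach, as a shift and turn from the pose commanded when the call began; what a row does not reach only later rows make up. A row lasts 1/8 s, in which the tool goes at most 62.5 mm and 10.7 degrees, less where a joint would pass 70% of its speed; a pose out of reach is approached as far as the arm can. A call with a number of a shift or a turn outside -1 to 1 is refused whole. A call with a gripper value outside its range is refused whole. The fingers move at their own pace and stop on an object; FORCE is the grip in N (left out, the last holds). Time passes only in rows, so rows that repeat a pose let the fingers close. It gives the time, the measured TCP pose, the force, the opening and the grip force at its end, in the units of the state.
- manip.get_obs(): the state, without advancing time (a new reading comes with each control period).
- manip.grab_frame(name): name is "side" or "top" or "wrist"; returns the picture (480x640x3 uint8, blue, green, red); there is no depth.
- manip.camera_info(name): a dict with "fx", "fy", "cx", "cy" (pixels), "camera_from_world" (4x4, takes a point from world to camera coordinates); the wrist camera has in their place "tool_from_camera" (4x4, takes a point from camera to tool coordinates, whose origin is the TCP and whose axes are the flange's). Camera axes: x right, y down, z forward; pixel columns grow to the right and rows downward; lengths in m; the calibration is good to about 2 mm. A picture is of the moment at which its call begins: read the wrist's pose just before it. camera_info takes no time and is no camera call.
- manip.sign_off(): hands the job in; it is judged then, once.
The state is a dict: "clock": time; "qpos": joint angles; "joint_vel": joint speeds; "tau": joint torques, N m; "tcp_pos": TCP position; "tool_rot": TCP orientation; "wrist_force": force on the tool from outside, world axes, zero at the start; "moment": the same for the moment, N m; "finger_gap": finger opening in m; "gripper_force": force on a finger pad.
Only numpy, scipy, OpenCV 4.12 (cv2) and the standard library are available. Lean on these libraries where they do the work, as an engineer would, in place of code of your own. Each camera call takes 0.05 s, during which the arm holds its last target. There are 200 camera calls.

## Task

With your fingertips, push the flat aluminium blank along the bench, lengthwise in through the winged mouth of the steel drilling fixture and under its low arch, until its leading end sits squarely against the stop at the far end. Keep the blank flat on the bench all the way - do not pick it up or let it tip - and leave the other tools and parts where they are, then back away.

Things in the scene. Friction and masses are not known exactly. Their poses are not given: they have to be found in the camera images.
- blank: The flat plain aluminium blank, a plate 140 mm long (its x), 50 mm wide (its y), 12 mm thick, 0.16 to 0.32 kg, loose on the bench in front of the fixture's mouth. Both ends are alike. Origin: centre of its underside; z up.
- fixture: The steel drilling fixture, screwed to the bench. Origin: on the bench, in the middle under its arch; x points along the passage from open mouth to closed end, y across, z up. The bare bench is the passage's floor. Two side rails, 20 mm wide, 15 mm high, run from x = -20 to +95 mm, 62 mm apart inside (y = +-31 mm).
- arch (a point): Middle of the underside of the fixture's dark arch bar, 15 mm above the bench. The bar crosses over the rails from x = -20 to +20 mm of the fixture, its top 27 mm above the bench; two brass bushings on it reach 33 mm.
- mouth (a point): Middle of the fixture's mouth, on the bench, at its x = -47 mm. Two wings, 15 mm high, flare out here from the rail ends at 0.5 rad; the mouth is about 89 mm wide between their ends.
- stop (a point): Foot of the middle of the stop's face, on the bench, at x = +80 mm of the fixture. The stop is a bar 15 mm high between the rails. With the blank home its origin is at x = +10 mm and its rear end at x = -60 mm of the fixture, still outside the wings.
- setup_block: Bystander: steel block 50 x 25 x 40 mm high beside the fixture; origin at the centre of its underside.
- brass_slug: Bystander: upright brass cylinder 32 mm in diameter, 35 mm high, beside the fixture; origin at the centre of its underside.
- oak_offcut: Bystander: dark wood block 70 x 35 x 22 mm high beside the fixture; origin at the centre of its underside.
- screwdriver: Bystander: screwdriver lying on the bench to the robot's left; origin under its middle.
- glue_jar: Bystander: jar 60 mm in diameter, 75 mm high, to the robot's left; origin at the centre of its underside.
- tape_roll: Bystander: white ring 96 mm across, 24 mm high, lying to the robot's right; origin at the centre of its underside.
- wrench: Bystander: wrench lying on the bench to the robot's right; origin under its middle.
Not all that is in view belongs to the job. What is meant by the blank is not black or red, and is the smaller of those in its own colour.

How it is judged:
By the outcome, as a careful person would: the job done as asked, in the order asked, and still so for the second after the job is handed in, with the robot touching nothing.
It also fails if it takes over 58 s, if anything falls off the work surface, if the arm or the gripper's body presses on something with over 40 N, if the wrist force passes 120 N, or if a joint passes its speed limit or range.

## Working session

There is one attempt and no reset: what is moved stays moved. The work goes in short steps, Python scripts to look and compute and a shell command to move; the robot and the scene stay as the last step left them, time stands still between calls to the robot, and variables do not carry over. Pictures are saved under pics/ and viewed, at most 10 in all, crops included, and the job is handed in when it is done.

```bash
mkdir -p pics; cat > h.py <<'E'
import numpy as np, cv2
from cell import manip
def ray(name,u,v,z=0.0):
    c=manip.camera_info(name)
    M=np.linalg.inv(np.array(c["camera_from_world"]))
    d=M[:3,:3]@np.array([(u-c["cx"])/c["fx"],(v-c["cy"])/c["fy"],1.])
    o=M[:3,3]; return o+d*(z-o[2])/d[2]
def proj(name,p):
    c=manip.camera_info(name);q=np.array(c["camera_from_world"])@np.append(p,1.)
    return np.array([c["fx"]*q[0]/q[2]+c["cx"],c["fy"]*q[1]/q[2]+c["cy"]])
E
python3 - <<'E'
from h import *
for n in("top","side"): cv2.imwrite(f"pics/{n}0.png",manip.grab_frame(n))
o=manip.get_obs();print(o["clock"],o["tcp_pos"],o["tool_rot"])
E
```

```text
0.1 [0.15402679 0.5795663  0.19980354] [-1.79895608e+02 -5.34808304e-03  1.65117295e+02]
```

View pics/top0.png

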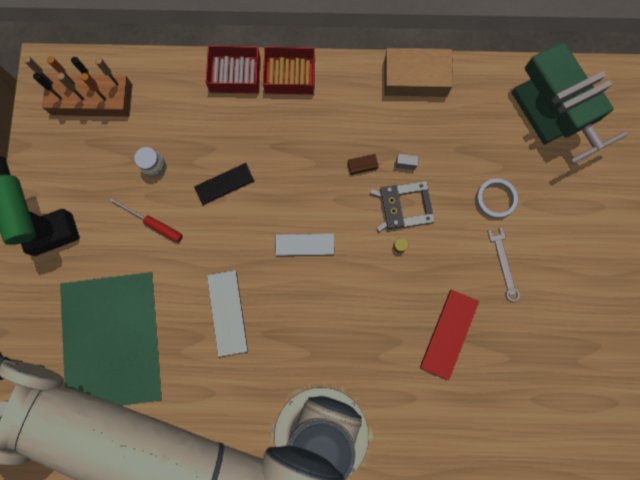

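View pics/side0.png

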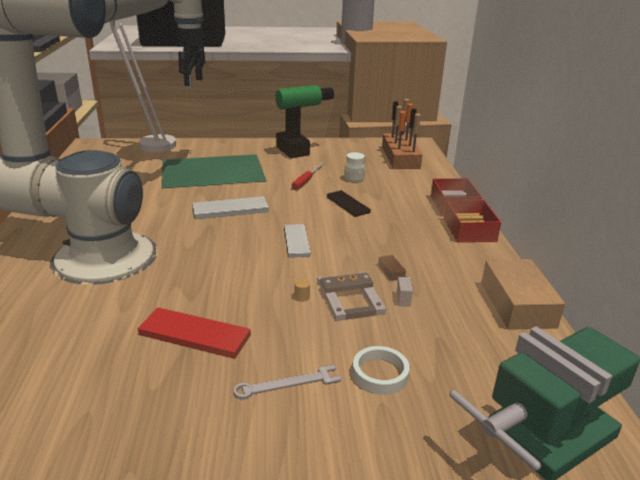

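Candidates in the top view are the black plate (224,183), red plate (450,335), large silver plate (227,314) and small silver plate (305,245). By the description I choose the small silver one at (305,245), and I'll check it in a close crop.

```bash
python3 - <<'E'
from h import *
im=cv2.imread("pics/top0.png")
cv2.imwrite("pics/crop0.png",cv2.resize(im[150:270,265:445],None,fx=4.4,fy=4.4,interpolation=cv2.INTER_CUBIC))
c=manip.camera_info("top");print(c)
E
```

```text
{'fx': 564.3568739938524, 'fy': 564.3568739938524, 'cx': 319.29724013629095, 'cy': 238.99344114889385, 'camera_from_world': array([[ 0.0233715 , -0.99971386, -0.00509539,  0.00363192],
       [-0.98325167, -0.02206456, -0.18091243,  0.44593746],
       [ 0.18074824,  0.00923825, -0.98348601,  1.27984807],
       [ 0.        ,  0.        ,  0.        ,  1.        ]])}
```

View pics/crop0.png

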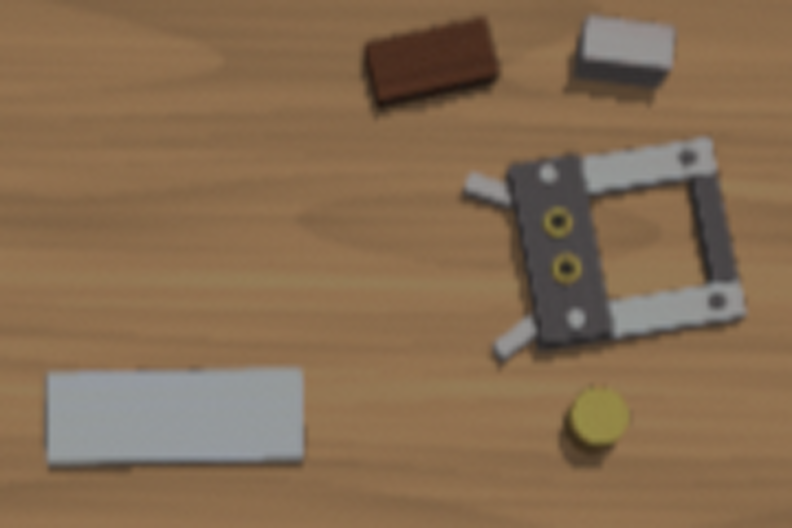

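The crop shows the plain silver plate at crop (47..303, 369..464). The fixture's arch corners are at (508,163), (580,153), (612,335) and (540,346). Its rail far ends are at (711,138) and (745,316).

```bash
cat >> h.py <<'E'
def crop(pts,z,s=4.4,x0=265,y0=150): return np.array([ray("top",(u+.5)/s-.5+x0,(v+.5)/s-.5+y0,z) for u,v in pts])
E
python3 - <<'E'
from h import *
np.set_printoptions(precision=4,suppress=True)
b=crop([(47,372),(303,369),(303,461),(47,464)],.012);print(b,b.mean(0))
L=lambda a,b:np.linalg.norm(a-b)
print("len",L(b[0],b[1]),L(b[2],b[3]),"wid",L(b[0],b[3]),L(b[1],b[2]))
d=b[1]-b[0]+b[2]-b[3];print("yaw",np.degrees(np.arctan2(d[1],d[0])))
a=crop([(508,163),(580,153),(612,335),(540,346)],.027);o=a.mean(0)
r=crop([(711,138),(745,316)],.015);m=r.mean(0)
print("arch",a,o,"sizes",L(a[0],a[1]),L(a[0],a[3]))
d=a[3]-a[0]+a[2]-a[1];print("yaw arch",np.degrees(np.arctan2(d[1],d[0]))+90, d)
d=r[1]-r[0];print("railends",r,"yaw",np.degrees(np.arctan2(d[1],d[0]))+90,L(*r))
d=m-o;print("yaw axis",np.degrees(np.arctan2(d[1],d[0])),"dist .095?",np.hypot(*d[:2]))
for n,p,z in(("slug",(598,416),.035),("oak",(430,58),.022),("steel",(628,43),.04)):print(n,crop([p],z))
E
```

```text
[[ 0.4604  0.1198  0.012 ]
 [ 0.4652 -0.0195  0.012 ]
 [ 0.4145 -0.0205  0.012 ]
 [ 0.4098  0.1179  0.012 ]] [0.4375 0.0494 0.012 ]
len 0.1394211119071457 0.13847573983528075 wid 0.05068535578288989 0.0506754573013921
yaw -88.03024018243526
arch [[ 0.5794 -0.1291  0.027 ]
 [ 0.5859 -0.1684  0.027 ]
 [ 0.4847 -0.1855  0.027 ]
 [ 0.4778 -0.1467  0.027 ]] [ 0.532  -0.1574  0.027 ] sizes 0.03984884836580208 0.10317731892372624
yaw arch -80.28578982630464 [-0.2029 -0.0347  0.    ]
railends [[ 0.5996 -0.2423  0.015 ]
 [ 0.4994 -0.2597  0.015 ]] yaw -80.13816805492357 0.1016569615737293
yaw axis -79.37820147028208 dist .095? 0.09514483243062283
slug [[ 0.4387 -0.1768  0.035 ]]
oak [[ 0.64   -0.0863  0.022 ]]
steel [[ 0.6449 -0.193   0.04  ]]
```

```bash
python3 -m jog '{"hand":[0,0,0,0,0,0,0],"dp":[[0.24,-0.6,0],[0.24,-0.6,0],[0.24,-0.6,0],[0.24,-0.6,0],[0.24,-0.6,0],[0.24,-0.6,0],[0.24,-0.6,0]],"turn":[0.417,0.417,0.417,0.417,0.417,0.417,0.417]}' && python3 -m jog '{"hand":[0,0,0,0,0,0,0,0],"dp":[[0.212,-0.48,-0.282],[0.212,-0.48,-0.282],[0.212,-0.48,-0.282],[0.212,-0.48,-0.282],[0.212,-0.48,-0.282],[0.212,-0.48,-0.282],[0.212,-0.48,-0.282],[0.212,-0.48,-0.282]],"turn":[0,0,0,0,0,0,0,0]}'
```

```text
clock: 0.98
tcp_pos: [0.2743, 0.2797, 0.2008]
tool_rot: [180.0, 0.0, -170.0]
wrist_force: [0.6, -0.2, -0.2]
finger_gap: 0.0427
gripper_force: 0.0
clock: 1.98
tcp_pos: [0.3805, 0.0414, 0.0607]
tool_rot: [180.0, 0.1, -169.7]
wrist_force: [-1.0, -0.6, 0.3]
finger_gap: 0.0429
gripper_force: 0.0
```

```bash
python3 -m jog '{"hand":[0,0,0,0],"dp":[[0,0,-0.09],[0,0,-0.104],[0,0,-0.104],[0,0,-0.104]],"turn":[0,0,0,0]}' && python3 -m jog '{"hand":[0,0],"dp":[[0,0,-0.004],[0,0,-0.004]],"turn":[0,0]}' && python3 -m jog '{"hand":[0,0],"dp":[[0,0,-0.004],[0,0,-0.004]],"turn":[0,0]}'&& python3 -m jog '{"hand":[0,0],"dp":[[0,0,-0.004],[0,0,-0.004]],"turn":[0,0]}' | grep -v rot
python3 - <<'E'
from h import *
cv2.imwrite("pics/s1.png",cv2.resize(manip.grab_frame("side")[190:310,220:380],None,fx=5,fy=5,interpolation=cv2.INTER_CUBIC))
E
```

```text
clock: 2.48
tcp_pos: [0.3812, 0.0402, 0.0097]
tool_rot: [-180.0, 0.2, -169.8]
wrist_force: [-0.1, 0.4, -0.3]
finger_gap: 0.0428
gripper_force: 0.0
clock: 2.72
tcp_pos: [0.3804, 0.0398, 0.0064]
tool_rot: [-180.0, 0.0, -169.9]
wrist_force: [0.3, -1.1, -0.1]
finger_gap: 0.0426
gripper_force: 0.0
clock: 2.98
tcp_pos: [0.38, 0.0398, 0.0037]
tool_rot: [180.0, -0.0, -169.9]
wrist_force: [1.0, 0.0, 0.1]
finger_gap: 0.0427
gripper_force: 0.0
clock: 3.22
tcp_pos: [0.38, 0.0399, 0.0016]
wrist_force: [-1.5, -0.1, -0.4]
finger_gap: 0.043
gripper_force: 0.0
```

View pics/s1.png

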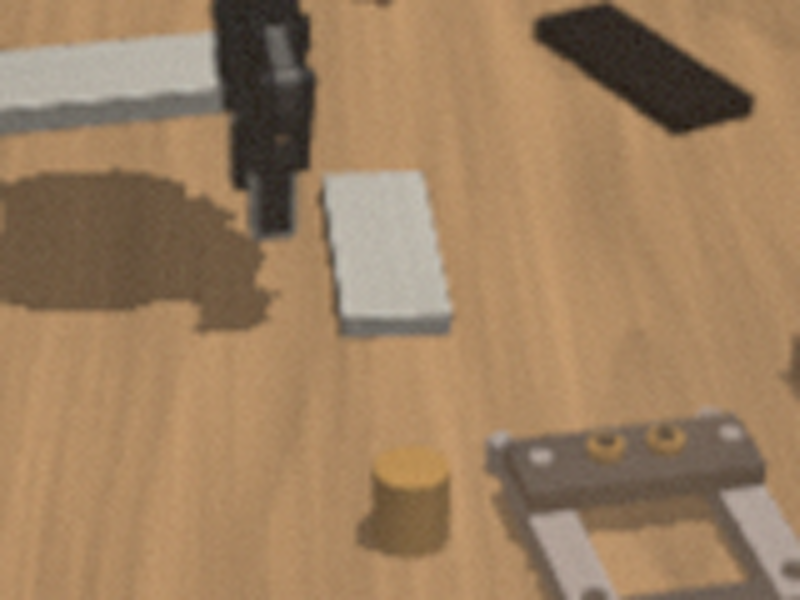

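The near fingertip's lower end is at crop (272,237), just above the bench. The blank's edge is about 30 px to its right.

```bash
python3 - <<'E'
from h import *
o=manip.get_obs();p=o["tcp_pos"];l=np.array([.174,-.985,0])
print("seen",272/5+220,237/5+190)
for s in(.028,.036):
  for z in(0,.005,.01,.015):
    q=p+l*s;q[2]=z;print(s,z,proj("side",q).round(1))
E
```

```text
seen 274.4 237.4
0.028 0 [275.4 250.2]
0.028 0.005 [275.4 248.4]
0.028 0.01 [275.3 246.5]
0.028 0.015 [275.3 244.6]
0.036 0 [276.  251.9]
0.036 0.005 [276.  250.1]
0.036 0.01 [276.  248.2]
0.036 0.015 [276.  246.3]
```

```bash
python3 - <<'E'
from h import *
for n,q in(("blank near robot corner top, seen 288.2,253.6?",[.4145,-.0205,.012]),("far-side corner top",[.4652,-.0195,.012]),("back corner top seen 285,225",[.4098,.1179,.012]),("slug top seen 302,283.5",[.4387,-.1768,.035]),("tcp",manip.get_obs()["tcp_pos"])):print(n,proj("side",np.array(q)).round(1))
c=manip.camera_info("wrist");print(c)
p=manip.get_obs();cv2.imwrite("pics/w1.png",manip.grab_frame("wrist"));t=manip.grab_frame("top")
cv2.imwrite("pics/t1.png",np.hstack([cv2.resize(t[190:290,250:390],None,fx=4,fy=4),cv2.resize(cv2.imread("pics/w1.png"),(240,180)).copy() if 0 else np.zeros((400,1,3),np.uint8)]))
E
```

```text
blank near robot corner top, seen 288.2,253.6? [288.5 252.8]
far-side corner top [310.7 252.2]
back corner top seen 285,225 [285.  224.3]
slug top seen 302,283.5 [302.8 282.3]
tcp [273.2 243.7]
{'fx': 387.3909416779245, 'fy': 387.3909416779245, 'cx': 316.9737599262021, 'cy': 225.8721355477054, 'tool_from_camera': array([[-1.20621846e-03, -9.45401721e-01, -3.25905095e-01,
         8.20272488e-02],
       [ 9.99998876e-01, -1.43059440e-03,  4.48809498e-04,
        -1.01658047e-03],
       [-8.90543275e-04, -3.25904188e-01,  9.45402384e-01,
        -1.73112702e-01],
       [ 0.00000000e+00,  0.00000000e+00,  0.00000000e+00,
         1.00000000e+00]])}
```

View pics/w1.png

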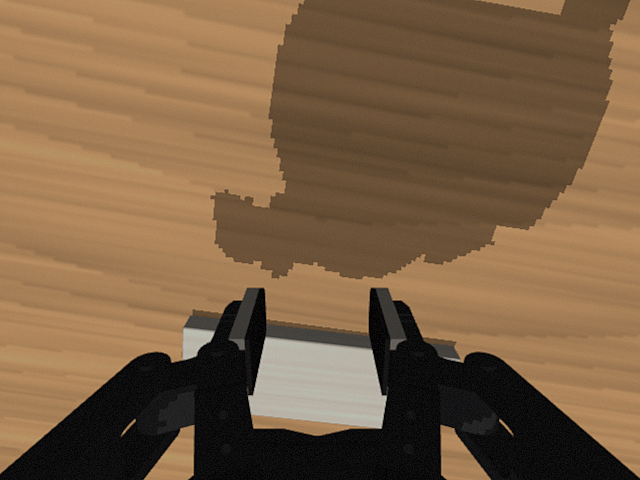

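The wrist picture puts the fingertips (v≈290, inner edges at u 265 and 370) about 30 mm above the TCP plane. The side view agrees, so I'll descend further in small guarded steps.

```bash
g='clock|tcp|wrist'
python3 -m jog '{"hand":[0,0],"dp":[[0,0,-0.004],[0,0,-0.006]],"turn":[0,0]}' |egrep "$g"; python3 -m jog '{"hand":[0,0],"dp":[[0,0,-0.003],[0,0,-0.006]],"turn":[0,0]}'|egrep "$g"
```

```text
clock: 3.62
tcp_pos: [0.38, 0.0399, -0.0013]
wrist_force: [-0.5, -0.5, 0.6]
clock: 3.88
tcp_pos: [0.3801, 0.0399, -0.0042]
wrist_force: [0.6, -0.9, 0.7]
```

```bash
g='tcp|wrist'
python3 -m jog '{"hand":[0,0],"dp":[[0,0,-0.003],[0,0,-0.005]],"turn":[0,0]}' |egrep "$g"; python3 -m jog '{"hand":[0,0],"dp":[[0,0,-0.002],[0,0,-0.004]],"turn":[0,0]}'|egrep "$g"
```

```text
tcp_pos: [0.3801, 0.0399, -0.0068]
wrist_force: [-0.2, -0.1, -0.0]
tcp_pos: [0.3802, 0.0399, -0.0087]
wrist_force: [0.1, 0.5, 0.7]
```

```bash
g='tcp|wrist'
python3 -m jog '{"hand":[0,0],"dp":[[0,0,-0.003],[0,0,-0.006]],"turn":[0,0]}' |egrep "$g"; python3 -m jog '{"hand":[0,0],"dp":[[0,0,-0.002],[0,0,-0.004]],"turn":[0,0]}'|egrep "$g"
python3 - <<'E'
from h import *
w=manip.grab_frame("wrist")[240:440,160:480];s=manip.grab_frame("side")[200:270,240:350]
cv2.imwrite("pics/m1.png",np.hstack([cv2.resize(w,(400,250)),cv2.resize(s,(393,250))]))
E
```

```text
tcp_pos: [0.3801, 0.0399, -0.0117]
wrist_force: [-1.2, -0.1, -0.0]
tcp_pos: [0.3801, 0.0399, -0.0137]
wrist_force: [0.9, 0.6, -0.2]
```

View pics/m1.png

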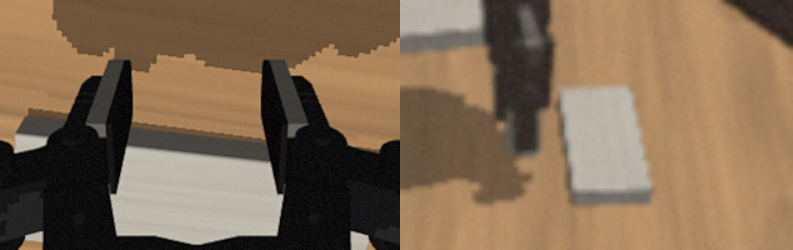

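The side crop puts the tip at side pixel (275,243), still roughly 20 mm above the bench, and there is no contact force. I'll keep lowering.

```bash
g='tcp|wrist'
python3 -m jog '{"hand":[0,0,0],"dp":[[0,0,-0.005],[0,0,-0.01],[0,0,-0.014]],"turn":[0,0,0]}' |egrep "$g"; python3 -m jog '{"hand":[0,0],"dp":[[0,0,-0.003],[0,0,-0.006]],"turn":[0,0]}'|egrep "$g";python3 -m jog '{"hand":[0,0],"dp":[[0,0,-0.002],[0,0,-0.004]],"turn":[0,0]}'|egrep "$g"
python3 - <<'E'
from h import *
s=manip.grab_frame("side")[200:270,240:350];cv2.imwrite("pics/m2.png",cv2.resize(s,None,fx=6,fy=6,interpolation=cv2.INTER_CUBIC))
E
```

```text
tcp_pos: [0.38, 0.0399, -0.0209]
wrist_force: [-0.2, 0.3, 0.7]
tcp_pos: [0.3801, 0.0399, -0.0237]
wrist_force: [0.4, 0.8, -0.1]
tcp_pos: [0.3802, 0.0399, -0.0257]
wrist_force: [0.8, -0.2, -0.1]
```

View pics/m2.png

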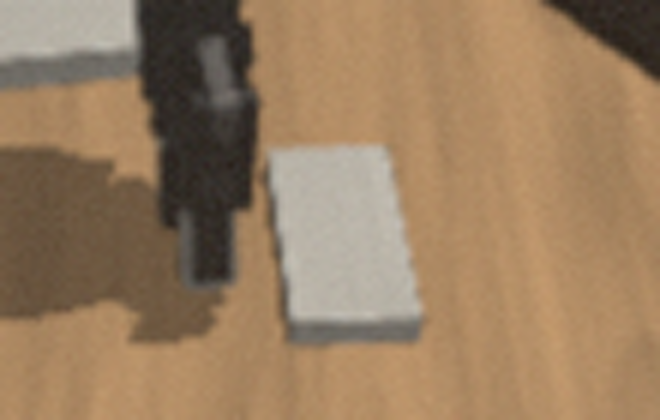

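The tip is now at side pixel (274.5,248), about 6-10 mm above the bench. A little more is needed.

```bash
g='tcp|wrist'
python3 -m jog '{"hand":[0,0],"dp":[[0,0,-0.002],[0,0,-0.004]],"turn":[0,0]}' |egrep "$g"; python3 -m jog '{"hand":[0,0],"dp":[[0,0,-0.002],[0,0,-0.004]],"turn":[0,0]}'|egrep "$g"
```

```text
tcp_pos: [0.3802, 0.0399, -0.0277]
wrist_force: [-0.7, 0.8, -0.2]
tcp_pos: [0.3801, 0.0399, -0.0297]
wrist_force: [-0.3, 1.0, 0.1]
```

```bash
python3 -m jog '{"hand":[0,0,0,0,0,0,0,0,0,0],"dp":[[0.014,0.0025,0],[0.028,0.005,0],[0.042,0.0075,0],[0.056,0.01,0],[0.07,0.0125,0],[0.084,0.015,0],[0.098,0.0175,0],[0.112,0.02,0],[0.126,0.0225,0],[0.126,0.0225,0]],"turn":[0,0,0,0,0,0,0,0,0,0]}'
python3 - <<'E'
from h import *
t=cv2.resize(manip.grab_frame("top")[190:290,250:350],None,fx=4,fy=4,interpolation=cv2.INTER_CUBIC);s=cv2.resize(manip.grab_frame("side")[190:290,260:360],None,fx=4,fy=4,interpolation=cv2.INTER_CUBIC)
cv2.imwrite("pics/p1.png",np.hstack([t,s]))
E
```

```text
clock: 7.65
tcp_pos: [0.4438, 0.0513, -0.0296]
tool_rot: [180.0, 0.0, -169.9]
wrist_force: [0.4, 0.3, 0.8]
finger_gap: 0.043
gripper_force: 0.0
```

View pics/p1.png

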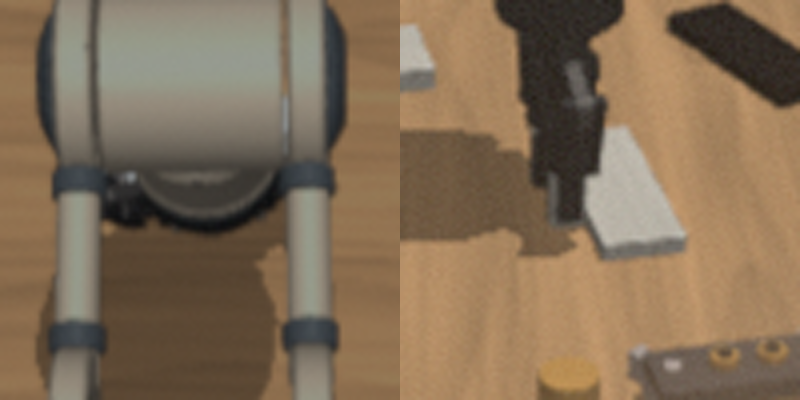

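The blank is flat against both fingertips. In the side half, its top corners are near-left (603,247), near-right (684,238) and far-right (628,126). The top view is blocked by the arm.

```bash
python3 - <<'E'
from h import *
np.set_printoptions(precision=4,suppress=True)
P=[ray("side",(u-400)/4+260,v/4+190,.012) for u,v in((603,247),(684,238),(628,126))]
print(*P)
print("wid",np.linalg.norm(P[0]-P[1]),"len",np.linalg.norm(P[1]-P[2]))
d=P[1]-P[2];print("yaw",np.degrees(np.arctan2(d[1],d[0])))
c=(P[0]+P[2])/2;r=c-np.array([.532,-.1574,.012]);print("centre",c,"along",r@[.174,-.985,0],"lat",r@[.985,.174,0])
E
```

```text
[ 0.4654 -0.0176  0.012 ] [ 0.5127 -0.0089  0.012 ] [0.4906 0.1309 0.012 ]
wid 0.048107207494799874 len 0.14153980177865402
yaw -81.00757789862276
centre [0.478  0.0567 0.012 ] along -0.2202487873785552 lat -0.01592756665282975
```

```bash
python3 -m jog '{"hand":[0,0,0,0],"dp":[[0.012,0.002,0],[0.024,0.004,0],[0.0305,0.0054,0],[0.0305,0.0054,0]],"turn":[0,0,0,0]}' && python3 -m jog '{"hand":[0,0,0,0,0],"dp":[[-0.03,-0.005,0],[-0.06,-0.01,0],[-0.06,-0.01,0.02],[-0.06,-0.01,0.12],[-0.06,-0.01,0.12]],"turn":[0,0,0,0,0]}' && python3 -m jog '{"hand":[-0.5,-0.5,-0.5,-0.5,-0.5,-0.5,-0.5],"dp":[[0.096,0.208,0],[0.096,0.208,0],[0.096,0.208,0],[0.096,0.208,0],[0.096,0.208,0],[0.096,0.208,0],[0.096,0.208,0]],"turn":[-1,-1,-1,-1,-1,-1,-1]}' && python3 -m jog '{"hand":[-0.5,-0.5,-0.5,-0.5],"dp":[[0,0,0],[0,0,0],[0,0,0],[0,0,0]],"turn":[-0.5,-0.5,-0.5,-0.5]}'
python3 - <<'E'
from h import *
t=cv2.resize(manip.grab_frame("top")[150:270,250:450],None,fx=4,fy=4,interpolation=cv2.INTER_CUBIC)
cv2.imwrite("pics/p2.png",t)
E
```

```text
clock: 8.25
tcp_pos: [0.4588, 0.0539, -0.0296]
tool_rot: [-180.0, 0.0, -169.9]
wrist_force: [-0.3, 0.4, -0.1]
finger_gap: 0.0428
gripper_force: 0.0
clock: 8.88
tcp_pos: [0.4322, 0.049, 0.0359]
tool_rot: [-179.9, 0.6, -169.9]
wrist_force: [0.9, -0.3, -0.4]
finger_gap: 0.0424
gripper_force: 0.0
clock: 9.75
tcp_pos: [0.4767, 0.153, 0.0302]
tool_rot: [180.0, 0.0, 130.2]
wrist_force: [-0.9, -0.0, -0.7]
finger_gap: 0.0211
gripper_force: 0.0
clock: 10.25
tcp_pos: [0.4766, 0.1529, 0.0303]
tool_rot: [180.0, -0.0, 100.4]
wrist_force: [-0.4, -0.2, 0.4]
finger_gap: 0.0214
gripper_force: 0.0
```

View pics/p2.png

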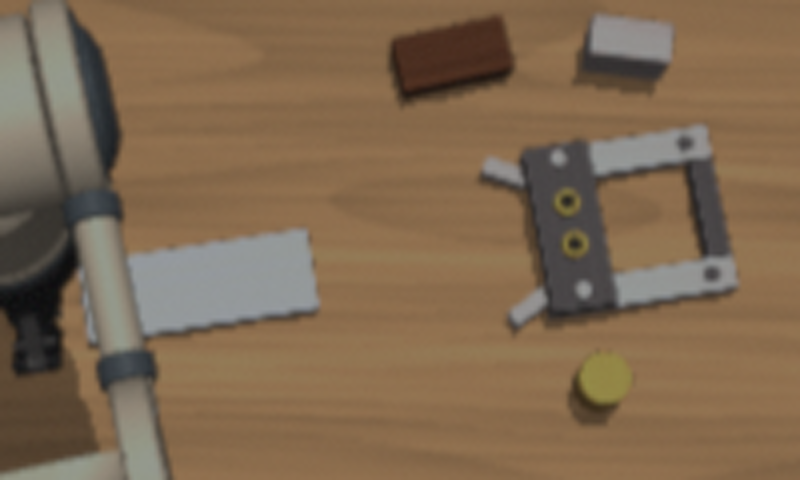

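The blank is squared towards the fixture, with its leading corners at crop (308,230) and (318,309) and its rear lower corner near (93,341).

```bash
python3 - <<'E'
from h import *
np.set_printoptions(precision=4,suppress=True)
P=crop([(308,230),(318,309),(93,341)],.012,4,250,150)
d=P[1]-P[2];print(P,"wid",np.linalg.norm(P[0]-P[1]),"len",np.linalg.norm(d),"yaw",np.degrees(np.arctan2(d[1],d[0])))
r=P-np.array([.532,-.1574,.012]);print("along",r@[.174,-.985,0],"lat",r@[.985,.174,0])
E
```

```text
[[ 0.5297 -0.0018  0.012 ]
 [ 0.4811 -0.0088  0.012 ]
 [ 0.4585  0.1255  0.012 ]] wid 0.049079688582474044 len 0.13620704951351154 yaw -80.46224712441486
along [-0.1537 -0.1552 -0.2915] lat [ 0.0248 -0.0243 -0.0231]
```

```bash
g='tcp|wrist'
python3 -m jog '{"hand":[-0.5,-0.5,-0.5,-0.5],"dp":[[0,0,-0.06],[0,0,-0.09],[0,0,-0.1],[0,0,-0.1]],"turn":[0,0,0,0]}' |egrep "$g"; python3 -m jog '{"hand":[-0.5,-0.5],"dp":[[0,0,-0.003],[0,0,-0.006]],"turn":[0,0]}' |egrep "$g"; python3 -m jog '{"hand":[-0.5,-0.5],"dp":[[0,0,-0.002],[0,0,-0.004]],"turn":[0,0]}'|egrep "$g"
python3 - <<'E'
from h import *
s=cv2.resize(manip.grab_frame("side")[180:290,240:360],None,fx=4,fy=4,interpolation=cv2.INTER_CUBIC)
cv2.imwrite("pics/p3.png",s)
p=manip.get_obs()["tcp_pos"]
E
```

```text
tcp_pos: [0.4765, 0.1528, -0.0195]
wrist_force: [0.0, -0.1, 0.3]
tcp_pos: [0.477, 0.153, -0.0219]
wrist_force: [0.3, -0.3, -0.6]
tcp_pos: [0.4765, 0.1528, -0.0245]
wrist_force: [-0.2, -0.4, 0.0]
```

```bash
python3 -m jog '{"hand":[-0.5,-0.5,-0.5,-0.5,-0.5,-0.5,-0.5,-0.5,-0.5,-0.5,-0.5,-0.5,-0.5],"dp":[[0.0035,-0.0197,0],[0.007,-0.0394,0],[0.0105,-0.0591,0],[0.014,-0.0788,0],[0.0175,-0.0985,0],[0.021,-0.118,0],[0.0245,-0.138,0],[0.028,-0.158,0],[0.0313,-0.177,0],[0.0347,-0.197,0],[0.0382,-0.217,0],[0.0417,-0.236,0],[0.0417,-0.236,0]],"turn":[0,0,0,0,0,0,0,0,0,0,0,0,0]}'
python3 - <<'E'
from h import *
np.set_printoptions(precision=4,suppress=True)
t=manip.grab_frame("top");cv2.imwrite("pics/t4.png",t);cv2.imwrite("pics/s4.png",manip.grab_frame("side"))
# segment silver pixels in the top view in front of the hand, clear of the fixture
b=t.astype(int);m=((b[...,0]>b[...,2]-8)&(b.sum(2)>330)).astype(np.uint8)
n,lab,st,ce=cv2.connectedComponentsWithStats(m)
for i in range(1,n):
    x,y,w,h,A=st[i]
    if A>100 and 280<ce[i][0]<450 and 170<ce[i][1]<270:
        c,_=cv2.findContours((lab==i).astype(np.uint8),0,2);bx=cv2.boxPoints(cv2.minAreaRect(c[0]))
        P=np.array([ray("top",*q,.012) for q in bx]);r=P-np.array([.532,-.1574,.012])
        print(A,ce[i].round(),"along",r@[.174,-.985,0],"lat",r@[.985,.174,0])
E
```

```text
clock: 12.98
tcp_pos: [0.4975, 0.034, -0.0245]
tool_rot: [180.0, 0.0, 100.1]
wrist_force: [-1.2, -0.7, -0.4]
finger_gap: 0.0215
gripper_force: 0.0
151 [308. 176.] along [-0.2403 -0.2384 -0.1374 -0.1394] lat [0.1151 0.1257 0.1066 0.0961]
204 [411. 188.] along [0.0228 0.0932 0.0926 0.0223] lat [0.0507 0.0513 0.0328 0.0322]
643 [357. 213.] along [-0.1255 -0.0428 -0.0437 -0.126 ] lat [ 0.0243  0.0247 -0.0238 -0.0241]
123 [326. 221.] along [-0.1769 -0.1702 -0.1464 -0.1532] lat [-0.0212  0.0226  0.019  -0.0249]
212 [418. 220.] along [0.0234 0.0936 0.0938 0.0237] lat [-0.0317 -0.0283 -0.0484 -0.0518]
```

```bash
python3 -m jog '{"hand":[-0.5,-0.5,-0.5,-0.5,-0.5,-0.5,-0.5,-0.5,-0.5,-0.5,-0.5,-0.5,-0.5,-0.5,-0.5,-0.5],"dp":[[0.0028,-0.0158,0],[0.0056,-0.0315,0],[0.0084,-0.0473,0],[0.0111,-0.063,0],[0.0139,-0.0788,0],[0.0167,-0.0946,0],[0.0195,-0.11,0],[0.0223,-0.126,0],[0.0251,-0.142,0],[0.0278,-0.158,0],[0.0306,-0.173,0],[0.0334,-0.189,0],[0.0362,-0.205,0],[0.039,-0.221,0],[0.0417,-0.236,0],[0.0417,-0.236,0]],"turn":[0,0,0,0,0,0,0,0,0,0,0,0,0,0,0,0]}'
python3 -m jog '{"hand":[-0.5,-0.5,-0.5],"dp":[[0.0003,-0.002,0],[0.0007,-0.004,0],[0.0007,-0.004,0]],"turn":[0,0,0]}' | egrep 'tcp|wrist'
```

```text
clock: 15.08
tcp_pos: [0.5181, -0.0841, -0.0248]
tool_rot: [-180.0, 0.0, 100.1]
wrist_force: [-0.3, -0.6, -0.0]
finger_gap: 0.0214
gripper_force: 0.0
tcp_pos: [0.5183, -0.0851, -0.0248]
wrist_force: [0.8, 0.8, -0.6]
```

```bash
for i in 1; do :; done; python3 -m jog '{"hand":[-0.5,-0.5,-0.5],"dp":[[0.0002,-0.001,0],[0.0004,-0.002,0],[0.0004,-0.002,0]],"turn":[0,0,0]}' | egrep 'tcp|wrist';python3 -m jog '{"hand":[-0.5,-0.5,-0.5],"dp":[[0.0002,-0.001,0],[0.0004,-0.002,0],[0.0004,-0.002,0]],"turn":[0,0,0]}' | egrep 'tcp|wrist'
```

```text
tcp_pos: [0.5186, -0.0862, -0.0247]
wrist_force: [0.1, 0.5, -0.8]
tcp_pos: [0.5189, -0.0873, -0.0246]
wrist_force: [0.3, 1.7, -0.3]
```

```bash
python3 -m jog '{"hand":[-0.5,-0.5,-0.5],"dp":[[0.0002,-0.001,0],[0.0004,-0.002,0],[0.0004,-0.002,0]],"turn":[0,0,0]}' | egrep 'tcp|wrist';python3 -m jog '{"hand":[-0.5,-0.5,-0.5],"dp":[[0.0002,-0.001,0],[0.0004,-0.002,0],[0.0004,-0.002,0]],"turn":[0,0,0]}' | egrep 'tcp|wrist'
```

```text
tcp_pos: [0.5191, -0.0882, -0.0246]
wrist_force: [-0.6, 1.0, -0.0]
tcp_pos: [0.5191, -0.0883, -0.0246]
wrist_force: [-2.0, 5.2, 1.2]
```

```bash
python3 -m jog '{"hand":[-0.5,-0.5,-0.5],"dp":[[0.0003,-0.002,0],[0.0005,-0.003,0],[0.0005,-0.003,0]],"turn":[0,0,0]}' | egrep 'tcp|wrist'
python3 - <<'E'
from h import *
t=manip.grab_frame("top");s=manip.grab_frame("side")
cv2.imwrite("pics/end.png",np.hstack([cv2.resize(t[160:250,340:440],(400,360),interpolation=2),cv2.resize(s[240:330,290:390],(400,360),interpolation=2)]))
E
```

```text
tcp_pos: [0.519, -0.0883, -0.0246]
wrist_force: [-3.2, 10.1, 3.4]
```

View pics/end.png

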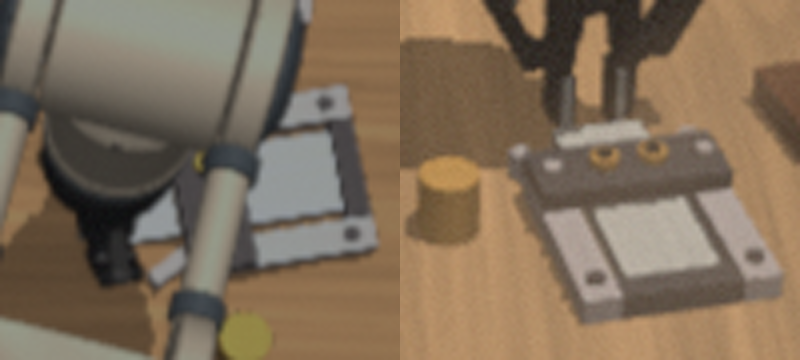

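The blank's leading end is flush and square against the stop (side half, 625..720, 275). The rail gaps look even and nothing else has moved. Backing away now.

```bash
python3 -m jog '{"hand":[-0.5,-0.5,-0.5,-0.5,-0.5,-0.5,-0.5,-0.5,-0.5,-0.5,-0.5,-0.5],"dp":[[-0.001,0.006,0],[-0.003,0.016,0],[-0.007,0.04,0],[-0.014,0.08,0],[-0.021,0.12,0],[-0.021,0.12,0],[-0.021,0.12,0.1],[-0.021,0.12,0.2],[-0.021,0.12,0.3],[-0.021,0.12,0.3],[-0.021,0.12,0.3],[-0.021,0.12,0.3]],"turn":[0,0,0,0,0,0,0,0,0,0,0,0]}'
python3 - <<'E'
from h import *
np.set_printoptions(precision=4,suppress=True)
s=manip.grab_frame("side");a=cv2.imread("pics/end.png")[:,400:];b=cv2.resize(s[240:330,290:390],(400,360),interpolation=2)
print("mean diff over blank under fixture",np.abs(a[200:280,190:330].astype(int)-b[200:280,190:330]).mean(), "rear", np.abs(a[125:145,170:240].astype(int)-b[125:145,170:240]).mean())
print(manip.get_obs()["clock"]); print(manip.sign_off())
E
```

```text
clock: 18.92
tcp_pos: [0.5081, -0.0306, 0.1233]
tool_rot: [-179.8, -0.1, 100.1]
wrist_force: [-0.5, 0.6, 0.3]
finger_gap: 0.0213
gripper_force: 0.0
mean diff over blank under fixture 2.421845238095238 rear 8.361190476190476
18.975
the job is handed in; nothing more can be done
None
```

The blank was pushed flat under the arch until it sat square against the stop (the push met about 10 N there); the other parts looked undisturbed, and I backed the arm away and handed the job in at 19 s.

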